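# Draw the spacer sleeve off a bent arbor

## Robot

A 6-joint arm with a two-finger parallel gripper is mounted at the origin on a cart in front of the work surface, level with it; the furniture and walls round the work are solid. World frame = base frame: x ahead of the robot, y to its left, z up, the work surface at z = 0. Lengths are in mm, angles in rad, forces in N, time in s.
With the tool pointing down it reaches from about 250 to 800 mm from the base axis. Payload 3.9 kg.
Tool frame: the origin (TCP) lies midway between the tips of the shut fingers; the grasp point (between the pads) lies 19 mm behind it; z points along the fingers, x is the direction in which the jaws open and shut, and the axes are right-handed (so a half turn about z gives the same grasp; the last joint's range is limited). The gripper opens to 85 mm and grips with 20 to 120 N. Pads are 22 mm wide; open, the fingers measure 114 mm over their backs; the gripper's body (76 mm by 85 mm) begins 54 mm behind the grasp point. The pads swing forward as they close: fully open they stand 13 mm farther back than shut.
Start: joints at [-1.21, 0.26, -0.138, 1.173, 0, 1.571], TCP at [185.332, -491.19, 231.304] pointing down, gripper open.
Joint ranges: [-2.78, 2.78], [-0.83, 1.72], [-1.28, 1.37], [-1.9, 2.12], [-1.57, 1.48], [-3.14, 3.14]. Speed limits (rad/s): [2.57, 2.57, 3.14, 3.14, 3.14, 3.14].

## Interface

Orientations are given as [roll, pitch, yaw] about the fixed x, y, z axes, in that order (R = Rz(yaw) Ry(pitch) Rx(roll)).
In Python, from station import arm gives the robot as it stands.
- The arm moves only by the tool carry_out, never from a script. Its argument "moves" is a list of rows, each an object of numbers: "gripper": the closure, from 0 (fully open) to 1 (shut); "tx", "ty", "tz": the shift along the tool's x, y, z in mm; "rx", "ry", "rz": the turn, a rotation vector about the tool's x, y, z in degrees. In form: [{"gripper": .., "tx": .., "ty": .., "tz": .., "rx": .., "ry": .., "rz": ..}, ...]. A call has 1 to 12 rows; each row shifts and turns the commanded pose from where the row before left it, along the tool's axes as they then stand; what a row does not reach is not made up. A row lasts 1/8 s, in which the tool goes at most 62.5 mm and 10.7 degrees, less where a joint would pass 70% of its speed; a pose out of reach is approached as far as the arm can. A call with a gripper value outside its range is refused whole. The fingers move at their own pace and stop on an object; "grip_force" is the grip in N (left out, the last holds). Time passes only in rows, so rows that do not move let the fingers close. It gives the time, the measured TCP pose, the force and the opening at its end, in the units of the state.
- arm.get_state(): the state, without advancing time (a new reading comes with each control period).
- arm.capture(name): name is "scene" or "top" or "wrist"; returns (picture, depth): 384x512x3 uint8, blue, green, red; 384x512 float32, mm along the optical axis (not along the pixel's ray), 0 where there is no reading.
- arm.camera_info(name): a dict with "intrinsics" (3x3 intrinsics, pixels), "R" (3x3) and "t" (3): a world point X has camera coordinates R X + t. Camera axes: x right, y down, z forward; pixel columns grow to the right and rows downward; lengths in mm; the calibration is good to about 2 mm. The wrist camera is an equidistant fisheye: a pixel r from the principal point sees the ray r / f radians off the axis. A picture is of the moment at which its call begins: read the wrist's pose just before it. camera_info takes no time and is no camera call; for the wrist camera it gives the pose at the moment of the call.
- arm.sign_off(): hands the job in, once; it reports no verdict.
Trained networks look in the newest picture that a camera, given by its name, has taken for a name from the list of things; names that differ only in an ending like _2 or _b are one class to them, and where a whole thing is asked for, a point or a joint stands for the part that bears it (a point fixed in the world has none). Each returns a list of dicts, best first, with "confidence" (0 to 1); they miss things now and then, are a little off and sometimes report something else, mostly with a low value. They report only what shows in the picture. A call takes as long as a camera call. They do not tell look-alikes from the thing itself.
- arm.spot_in(thing, camera): "bbox" ([centre column, centre row, width, height] as shares, 0 to 1, of the picture: columns of its width, rows of its height, round what is visible of it).
- arm.silhouettes(thing, camera): "mask" (384x512 bool, what is visible of it) and "bbox" ([centre column, centre row, width, height] as shares, 0 to 1, of the picture: columns of its width, rows of its height, round what is visible of it).
- arm.landmark_of(thing, camera): "point" ([column, row] as shares, 0 to 1, of the picture: columns of its width, rows of its height: a listed point, or the origin of a listed thing).
The state is a dict: "clock": time; "qpos": joint angles; "dq": joint speeds; "tau": joint torques, N m; "eef_pos": TCP position; "tool_rot": TCP orientation; "ft_force": force on the tool from outside, world axes, zero at the start; "ft_torque": the same for the moment, N m; "finger_gap": finger opening in mm.
Only numpy, scipy, OpenCV 4.12 (cv2) and the standard library are available. Lean on these libraries where they do the work, as an engineer would, in place of code of your own. Each camera call takes 0.05 s, during which the arm holds its last target. There are 200 camera calls.

## Task

Draw the brass spacer sleeve off the free end of the bent spindle, feeling your way round the bend so that the spindle is never loaded hard (keep the sleeve pressing on it with well under 15 N). Then set the sleeve down gently inside the green tray and let go, without ever letting it fall; leave the paste tin, the tape roll and the hex key where they are.

Things in the scene. Friction and masses are not known exactly. Their poses are not given: they have to be found in the camera images.
- arbor_stand: Fixed fixture: grey base plate 140 x 60 x 12 mm with a blue upright, 106 mm high and 46 mm wide, at its +x end (front face 49 mm on the +x side of the origin). Origin on the work surface below the point where the spindle bends; z up. The steel spindle sticks out of the upright towards the stand's own -x, 85 mm up; its free end is 60 mm from the origin along -x.
- spindle_bend (a point): Point on the axis of the 10 mm thick spindle, 85 mm up, axes as the stand's. From the upright to here the spindle is straight, along x; from here the last 60 mm to the rounded free end are bent off by 0.16 rad (tip 9 mm off the line) to the left, right, up, down or anything between: it differs each time, is not reported and must be felt or seen. The spindle does not give or turn.
- sleeve: Loose brass tube, 24 mm long, 26 mm outside and 14 mm inside diameter, about 70 g. Origin at its centre; its x is the tube's axis. It starts hanging on the straight part of the spindle, x along the stand's x, with 2 mm of play all round; it can tilt 0.16 rad on the spindle. It is clear of the spindle when its centre is 75 mm or more on the -x side of the stand's origin.
- tray: Loose open green steel tray, 100 mm (its x) by 120 mm (its y), walls 4 mm thick and 18 mm high, floor 4 mm thick. Origin at the centre of its underside, on the work surface. About 0.9 kg.
- paste_tin: Round tin, green with a white lid, 66 mm across, 39 mm high; a bystander. Origin at the centre of its underside.
- tape_roll: Roll of beige masking tape lying flat, 72 mm across, 19 mm high; a bystander. Origin at the centre of its underside.
- hex_key: Black L-shaped hex key lying flat, 39 x 114 x 10 mm, long side along its y; a bystander. Origin at the centre of its underside.
Mind the look-alikes: they are no part of the job. Several things have the shape of the sleeve; the one meant has the colours described above.

How it is judged:
By the outcome, as a careful person would: the job done as asked, in the order asked, and still so for the second after the job is handed in, with the robot touching nothing.
It also fails if it takes over 58 s, if anything falls off the work surface, if the arm or the gripper's body presses on something with over 40 N, if the wrist force passes 120 N, or if a joint passes its speed limit or range.

## Working session

There is one attempt and no reset: what is moved stays moved. The work goes in short steps, Python scripts to look and compute and a tool call to move; the robot and the scene stay as the last step left them, time stands still between calls to the robot, and variables do not carry over. Pictures are saved under pics/ and viewed, about 8 in all and at most 12, crops included, and the job is handed in when it is done.

Besides the shell and the picture viewer there is one more tool, called after ">>>" as a command line: name --argument value ..., lists and objects as JSON in quotes. carry_out: Moves the arm, as the interface text tells. Its arguments: {"type":"object","properties":{"moves":{"type":"array"},"grip_force":{"type":"number"}},"required":["moves"]}

```bash
mkdir -p pics; ls; cat > h.py <<'E'
import numpy as np, cv2
from station import arm
def unproj(name,u,v,d):
    c=arm.camera_info(name);K=np.array(c["intrinsics"]);R=np.array(c["R"]);t=np.array(c["t"])
    p=np.array([(u-K[0,2])/K[0,0]*d,(v-K[1,2])/K[1,1]*d,d])
    return R.T@(p-t)
E
python3 - <<'E'
from h import *
print(arm.get_state())
for n in ("scene","top"):
    p,d=arm.capture(n); cv2.imwrite(f"pics/{n}0.png",p); np.save(f"{n}0.npy",d)
    c=arm.camera_info(n);print(n,np.round(c["intrinsics"],1).tolist(),np.round(-np.array(c["R"]).T@np.array(c["t"])))
    for th in ("arbor_stand","sleeve","tray","spindle_bend"):
        f=arm.landmark_of(th,n)
        for r in f[:4]:
            u,v=r["point"][0]*512,r["point"][1]*384
            dd=d[min(383,int(v)),min(511,int(u))]
            print(n,th,round(r["confidence"],2),round(u),round(v),np.round(unproj(n,u,v,dd)))
a=cv2.imread("pics/scene0.png");b=cv2.imread("pics/top0.png")
E
```

```text
pics
{'clock': 0.0, 'qpos': array([-1.20999310e+00,  2.60661721e-01, -1.39392881e-01,  1.17271119e+00,
        1.72744537e-05,  1.57077575e+00]), 'dq': array([ 0.00109246,  0.0006006 , -0.00134544,  0.0003349 ,  0.00051932,
        0.00029782]), 'tau': array([-2.94959746e-04, -4.05674207e+01,  2.53923976e+01,  1.87175022e-02,
       -2.60124179e-04,  2.67608389e-07]), 'eef_pos': array([ 185.09724718, -490.54185618,  230.46759992]), 'tool_rot': array([-3.14157534e+00,  1.96946639e-03, -1.20997252e+00]), 'ft_force': array([ 0.44187436, -0.03885314, -0.36657563]), 'ft_torque': array([ 0.04237613,  0.03525556, -0.01149868]), 'finger_gap': 85.51448281058146}
scene [[408.4, 0.0, 255.5], [0.0, 408.4, 189.9], [0.0, 0.0, 1.0]] [192. 410. 664.]
scene arbor_stand 0.75 209 258 [554.  76.  12.]
scene sleeve 0.8 192 299 [514. 167.  22.]
scene sleeve 0.47 190 226 [587.  81.  89.]
scene sleeve 0.35 205 234 [553.  78.  89.]
scene tray 0.75 268 206 [ 547. -114.    3.]
scene spindle_bend 0.58 205 232 [555.  77.  90.]
top [[348.8, 0.0, 250.6], [0.0, 348.8, 190.5], [0.0, 0.0, 1.0]] [391. -88. 931.]
top arbor_stand 0.74 190 183 [552.  70.  12.]
top sleeve 0.53 184 164 [585.  71.  97.]
top sleeve 0.45 154 195 [516. 159.  24.]
top tray 0.72 261 184 [ 555. -119.    6.]
top spindle_bend 0.68 186 174 [577.  81.  11.]
```

```bash
python3 - <<'E'
import cv2,numpy as np
a=cv2.imread("pics/scene0.png");b=cv2.imread("pics/top0.png")
cv2.imwrite("pics/both.png",np.vstack([np.hstack([cv2.resize(a,(400,300)),cv2.resize(b,(400,300))]),np.hstack([cv2.resize(a[190:320,120:290],(400,300),interpolation=2),cv2.resize(b[125:230,120:260],(400,300),interpolation=2)])]))
E
```

```text
(no output)
```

View pics/both.png

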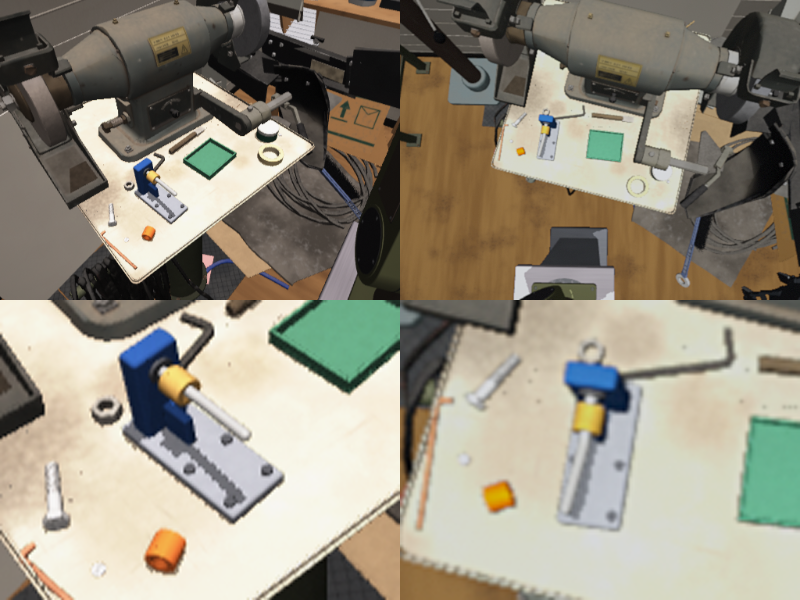

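The sleeve shapes are: the brass one on the spindle (scene 190,226), an orange one on the table (192,299), and a grey ring behind the upright (165,237). The brass one on the spindle fits the description, and the enlarged crop confirms it. Next I fit the stand and spindle geometry.

```bash
cat >> h.py <<'E'
def cloud(n,img,d):
    c=arm.camera_info(n);K=np.array(c["intrinsics"]);R=np.array(c["R"]);t=np.array(c["t"])
    v,u=np.mgrid[:384,:512]
    P=np.stack([(u-K[0,2])/K[0,0]*d,(v-K[1,2])/K[1,1]*d,d],-1)
    return (P-t)@R
def mm(a): return np.round(a.min(0)).tolist(),np.round(a.max(0)).tolist()
E
python3 - <<'E'
from h import *
for n in ("scene","top"):
    p=cv2.imread(f"pics/{n}0.png");d=np.load(f"{n}0.npy");X=cloud(n,p,d)
    hsv=cv2.cvtColor(p,cv2.COLOR_BGR2HSV).astype(int);H,S,V=[hsv[...,i] for i in range(3)]
    x,y,z=X[...,0],X[...,1],X[...,2]
    near=(d>0)&(x>440)&(x<720)&(y>0)&(y<170)
    blue=near&(H>100)&(H<125)&(S>120)&(z>101)&(z<112); q=X[blue]
    print(n,"blue top",len(q),mm(q),cv2.minAreaRect(q[:,:2].astype(np.float32)))
    pl=near&(z>8)&(z<17)&(S<70); q=X[pl]
    print("plate",len(q),cv2.minAreaRect(q[:,:2].astype(np.float32)),np.median(q[:,2]))
    sp=near&(z>65)&(z<120)&(S<60)&(V>90)&(x<600)
    q=X[sp]; print("spindle",len(q))
    for a in range(480,600,10):
        m=(q[:,0]>=a)&(q[:,0]<a+10)
        if m.sum()>1: print(a,m.sum(),"y",np.round([q[m,1].min(),q[m,1].mean(),q[m,1].max()],1),"z",np.round([q[m,2].min(),np.median(q[m,2]),q[m,2].max()],1))
    br=near&(H>12)&(H<28)&(S>100)&(z>60)&(z<110);q=X[br];print("brass",len(q),mm(q),q.mean(0).round(1))
    g=(d>0)&(H>65)&(H<85)&(S>90)&(z>-5)&(z<30)&(y<0)&(y>-250);q=X[g];print("tray",len(q),cv2.minAreaRect(q[:,:2].astype(np.float32)),np.median(q[:,2]))
    # obstacles higher than 40mm near work
    for xa in range(440,720,40):
        print(xa,[ (int(z[m].max()) if (m:=(d>0)&(x>=xa)&(x<xa+40)&(y>=ya)&(y<ya+40)&(z<700)).any() else None) for ya in range(-240,200,40)])
E
```

```text
scene blue top 187 ([605.0, 49.0, 101.0], [627.0, 91.0, 108.0]) ((614.9321899414062, 69.4985122680664), (43.23289489746094, 18.868694305419922), 81.68699645996094)
plate 1524 ((579.7604370117188, 83.99452209472656), (276.8951416015625, 170.13775634765625), 0.8731167912483215) 11.839345974877212
spindle 190
490 6 y [83.3 86.3 88.7] z [91.8 94.1 95.1]
500 27 y [82.  86.7 90.4] z [91.  95.1 97.4]
510 26 y [78.4 84.8 88.8] z [89.3 94.5 98.5]
520 26 y [76.  82.3 86.1] z [87.9 93.4 95.6]
530 25 y [74.7 80.6 85. ] z [86.2 91.9 94.7]
540 23 y [72.9 78.4 81.7] z [83.8 90.2 92.1]
550 23 y [69.7 76.5 80.5] z [82.8 89.  91. ]
560 27 y [69.1 75.5 79.3] z [82.2 88.9 91.2]
570 4 y [71.9 75.2 77.3] z [85.2 88.5 89.2]
590 3 y [68.6 72.8 78.2] z [90.1 90.2 93.3]
brass 183 ([569.0, 62.0, 71.0], [602.0, 86.0, 97.0]) [580.3  75.8  89.9]
tray 1924 ((549.2454833984375, -120.77204132080078), (120.85392761230469, 99.57928466796875), 84.58488464355469) 4.677386370580104
440 [22, 2, 3, 4, 2, 3, 3, 3, 3, 10, 9]
480 [111, 20, 20, 19, 21, 3, 2, 93, 98, 26, 27]
520 [111, 21, 7, 7, 19, 2, 3, 94, 95, 27, 27]
560 [11
[... 795 characters left out ...]
8.6] z [87.  90.8 94.1]
560 17 y [67.8 71.9 77.2] z [84.4 89.9 91.9]
570 2 y [79.1 80.3 81.6] z [80.5 80.6 80.7]
590 7 y [64.2 68.  71.6] z [88.  89.6 93.4]
brass 87 ([568.0, 57.0, 77.0], [593.0, 82.0, 101.0]) [580.1  67.9  93.5]
tray 1538 ((547.6300659179688, -122.9774169921875), (114.44625091552734, 96.8130111694336), 84.52236938476562) 5.5870305951602095
440 [23, 6, 6, 6, 5, 5, 5, 6, 5, 13, 11]
480 [115, 22, 24, 20, 21, 5, 7, 98, 100, 25, 28]
520 [113, 22, 9, 9, 21, 7, 5, 97, 96, 27, 30]
560 [113, 22, 22, 22, 24, 6, 10, 100, 92, 5, 5]
600 [109, 14, 5, 21, 21, 6, 15, 111, 109, 6, 22]
640 [335, 328, 320, 304, 19, 13, 13, 17, 16, 99, 92]
680 [359, 355, 350, 345, 337, 327, 12, 5, 5, 120, 269]
```

Stand yaw is about -0.135 rad. The bend point is near (556.5, 75.5). The spindle's free part rises at about 0.138 and drifts to +y at about 0.075 relative to the straight part, so the bend is up and to +y, and its magnitude (0.157) agrees with the given 0.16. I move above the stand first.

>>> carry_out --moves '[{"tx":-33,"ty":-46.3},{"tx":-33,"ty":-46.3},{"tx":-33,"ty":-46.3},{"tx":-33,"ty":-46.3},{"tx":-33,"ty":-46.3},{"tx":-33,"ty":-46.3},{"tx":-33,"ty":-46.3},{"tx":-33,"ty":-46.3},{"tx":-33,"ty":-46.3},{"tx":-33,"ty":-46.3},{"tx":-33,"ty":-46.3},{"tx":-33,"ty":-46.3}]' --grip_force 25

```text
validation failed for argument at $.mo...
```

```bash
python3 - <<'E'
from h import *
s=arm.get_state();print(s["clock"],s["qpos"].round(3),s["eef_pos"].round(1),s["tool_rot"].round(3),s["ft_force"].round(2))
c=arm.camera_info("wrist");print(np.round(c["intrinsics"],1).tolist(),np.round(-np.array(c["R"]).T@np.array(c["t"])),np.round(c["R"],2).tolist())
E
```

```text
0.5 [-1.21   0.26  -0.138  1.173  0.     1.571] [ 185.3 -491.2  231.3] [-3.142  0.    -1.21 ] [ 0.2   0.45 -1.3 ]
[[297.3, 0.0, 253.0], [0.0, 297.3, 197.8], [0.0, 0.0, 1.0]] [ 257. -465.  374.] [[0.35, -0.94, -0.0], [-0.89, -0.34, 0.3], [-0.28, -0.11, -0.95]]
```

>>> carry_out --moves '[{"gripper":0,"tx":-33,"ty":-46.3,"tz":0,"rx":0,"ry":0,"rz":0},{"gripper":0,"tx":-33,"ty":-46.3,"tz":0,"rx":0,"ry":0,"rz":0},{"gripper":0,"tx":-33,"ty":-46.3,"tz":0,"rx":0,"ry":0,"rz":0},{"gripper":0,"tx":-33,"ty":-46.3,"tz":0,"rx":0,"ry":0,"rz":0},{"gripper":0,"tx":-33,"ty":-46.3,"tz":0,"rx":0,"ry":0,"rz":0},{"gripper":0,"tx":-33,"ty":-46.3,"tz":0,"rx":0,"ry":0,"rz":0},{"gripper":0,"tx":-33,"ty":-46.3,"tz":0,"rx":0,"ry":0,"rz":0},{"gripper":0,"tx":-33,"ty":-46.3,"tz":0,"rx":0,"ry":0,"rz":0},{"gripper":0,"tx":-33,"ty":-46.3,"tz":0,"rx":0,"ry":0,"rz":0},{"gripper":0,"tx":-33,"ty":-46.3,"tz":0,"rx":0,"ry":0,"rz":0},{"gripper":0,"tx":-33,"ty":-46.3,"tz":0,"rx":0,"ry":0,"rz":0},{"gripper":0,"tx":-33,"ty":-46.3,"tz":0,"rx":0,"ry":0,"rz":0}]' --grip_force 25

```text
clock: 2.0
eef_pos: [566.3, 77.2, 231.4]
tool_rot: [-3.141, -0.0, -1.21]
ft_force: [0.2, -0.4, -0.4]
finger_gap: 85.1
```

```bash
python3 - <<'E'
from h import *
s=arm.get_state();print(s["clock"],s["qpos"].round(3),s["eef_pos"].round(1),s["tool_rot"].round(3),s["ft_force"].round(2))
E
```

```text
2.0 [ 0.136  0.34  -0.023  1.208 -0.     2.916] [566.3  77.2 231.4] [-3.141 -0.    -1.21 ] [ 0.22 -0.45 -0.37]
```

>>> carry_out --moves '[{"gripper":0,"tx":0,"ty":0,"tz":0,"rx":0,"ry":0,"rz":-10.1},{"gripper":0,"tx":0,"ty":0,"tz":0,"rx":0,"ry":0,"rz":-10.1},{"gripper":0,"tx":0,"ty":0,"tz":0,"rx":0,"ry":0,"rz":-10.1},{"gripper":0,"tx":0,"ty":0,"tz":0,"rx":0,"ry":0,"rz":-10.1},{"gripper":0,"tx":0,"ty":0,"tz":0,"rx":0,"ry":0,"rz":-10.1},{"gripper":0,"tx":0,"ty":0,"tz":0,"rx":0,"ry":0,"rz":-10.1},{"gripper":0,"tx":0,"ty":0,"tz":0,"rx":0,"ry":0,"rz":-10.1},{"gripper":0,"tx":0,"ty":0,"tz":0,"rx":0,"ry":0,"rz":-10.1},{"gripper":0,"tx":0,"ty":0,"tz":0,"rx":0,"ry":0,"rz":-10.1},{"gripper":0,"tx":0,"ty":0,"tz":0,"rx":0,"ry":0,"rz":-10.1},{"gripper":0,"tx":0,"ty":0,"tz":0,"rx":0,"ry":0,"rz":-10.1},{"gripper":0,"tx":0,"ty":0,"tz":0,"rx":0,"ry":0,"rz":-10.1}]'

```text
clock: 3.5
eef_pos: [565.4, 75.5, 231.3]
tool_rot: [-3.142, 0.0, 0.911]
ft_force: [-0.2, -0.6, 0.1]
finger_gap: 85.5
```

>>> carry_out --moves '[{"gripper":0.3,"tx":0,"ty":0,"tz":0,"rx":0,"ry":0,"rz":-10.1},{"gripper":0.3,"tx":0,"ty":0,"tz":0,"rx":0,"ry":0,"rz":-10.1},{"gripper":0.3,"tx":0,"ty":0,"tz":0,"rx":0,"ry":0,"rz":-10.1},{"gripper":0.3,"tx":0,"ty":0,"tz":10,"rx":0,"ry":0,"rz":0},{"gripper":0.3,"tx":0,"ty":0,"tz":0,"rx":0,"ry":0,"rz":0}]'

```text
clock: 4.12
eef_pos: [564.5, 75.3, 220.0]
tool_rot: [-3.139, 0.001, 1.432]
ft_force: [0.5, 0.3, -0.7]
finger_gap: 59.6
```

```bash
cat >> h.py <<'E'
def wcloud(d):
    c=arm.camera_info("wrist");K=np.array(c["intrinsics"]);R=np.array(c["R"]);t=np.array(c["t"])
    v,u=np.mgrid[:384,:512]; a=(u-K[0,2])/K[0,0];b=(v-K[1,2])/K[1,1]; r=np.hypot(a,b)+1e-9
    k=np.tan(r)/r*d
    return (np.stack([a*k,b*k,d],-1)-t)@R
E
python3 - <<'E'
from h import *
s=arm.get_state();print(s["clock"],s["qpos"].round(3),s["eef_pos"].round(1),s["tool_rot"].round(3),s["finger_gap"])
p,d=arm.capture("wrist");cv2.imwrite("pics/w1.png",p);np.save("w1.npy",d)
X=wcloud(d);x,y,z=X[...,0],X[...,1],X[...,2]
hsv=cv2.cvtColor(p,cv2.COLOR_BGR2HSV).astype(int);H,S,V=[hsv[...,i] for i in range(3)]
near=(d>0)&(x>440)&(x<720)&(y>30)&(y<130)
blue=near&(H>100)&(H<125)&(S>120)&(z>101)&(z<112); q=X[blue]
print("blue",len(q),mm(q),cv2.minAreaRect(q[:,:2].astype(np.float32)))
br=near&(H>12)&(H<28)&(S>100)&(z>60)&(z<110);q=X[br];print("brass",len(q),mm(q),q.mean(0).round(1))
top=q[q[:,2]>q[:,2].max()-3];print("brass top",mm(top),top.mean(0))
sp=near&(z>80)&(z<115)&(S<60)&(x<600);q=X[sp]
for a in range(480,600,10):
    m=(q[:,0]>=a)&(q[:,0]<a+10)
    if m.sum()>1: print(a,m.sum(),"y",np.round([q[m,1].min(),q[m,1].mean(),q[m,1].max()],1),"z",np.round(np.percentile(q[m,2],[5,50,95]),1))
print("table z",np.median(z[near&(y>110)&(z<15)&(z>-10)]))
E
```

```text
4.125 [ 0.133  0.343 -0.048  1.182 -0.     0.272] [564.5  75.3 220. ] [-3.139e+00  1.000e-03  1.432e+00] 59.6128562557848
blue 879 ([603.0, 44.0, 101.0], [625.0, 88.0, 108.0]) ((614.2477416992188, 66.08837890625), (43.4011116027832, 19.7559871673584), 83.4046630859375)
brass 621 ([568.0, 56.0, 60.0], [606.0, 82.0, 98.0]) [580.5  70.2  92.8]
brass top ([569.0, 61.0, 95.0], [592.0, 77.0, 98.0]) [580.93119908  69.39660141  95.83235295]
490 24 y [80.9 83.9 87.2] z [93.5 95.3 97.2]
500 116 y [77.5 83.  88. ] z [94.1 96.7 98.2]
510 112 y [76.1 81.  86.6] z [92.7 95.  96.8]
520 107 y [73.8 79.1 84.3] z [91.  94.  95.9]
530 110 y [71.3 76.8 82. ] z [90.6 92.6 94.6]
540 110 y [68.9 74.3 79.7] z [87.9 91.2 92.8]
550 102 y [67.4 72.4 78.3] z [88.  90.2 91.8]
560 103 y [57.9 70.4 76. ] z [87.1 89.7 91.3]
570 13 y [57.6 63.2 83.3] z [81.6 88.7 89.6]
590 52 y [57.5 65.9 71.9] z [86.7 89.6 91.2]
table z 0.6296298971496584
```

View pics/w1.png

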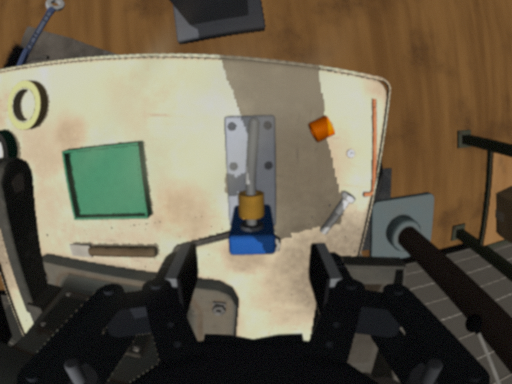

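The wrist camera (upside-down view) shows the brass sleeve at (251,205) on the spindle, the blue upright at (251,235), the tray at (107,180) and the orange look-alike at (320,128). The wrist cloud puts the sleeve centre at about (581, 69.4, 83), which agrees with a hanging sleeve (top near 96). I go close above it.

>>> carry_out --moves '[{"gripper":0.5,"tx":-1.8,"ty":8.5,"tz":30,"rx":0,"ry":0,"rz":-1.2},{"gripper":0.5,"tx":-1.8,"ty":8.6,"tz":30,"rx":0,"ry":0,"rz":0},{"gripper":0.5,"tx":0,"ty":0,"tz":30,"rx":0,"ry":0,"rz":0},{"gripper":0.5,"tx":0,"ty":0,"tz":24,"rx":0,"ry":0,"rz":0},{"gripper":0.5,"tx":0,"ty":0,"tz":0,"rx":0,"ry":0,"rz":0},{"gripper":0.5,"tx":0,"ty":0,"tz":0,"rx":0,"ry":0,"rz":0}]'

```text
clock: 4.92
eef_pos: [582.6, 69.8, 108.2]
tool_rot: [3.14, -0.0, 1.455]
ft_force: [0.6, 0.8, 0.9]
finger_gap: 42.8
```

```bash
cat > look.py <<'E'
from h import *
import sys
s=arm.get_state();T=s["eef_pos"];yw=s["tool_rot"][2]
p,d=arm.capture("wrist");cv2.imwrite(f"pics/{sys.argv[1]}.png",p);np.save(sys.argv[1]+".npy",d)
X=wcloud(d);x,y,z=X[...,0],X[...,1],X[...,2]
hsv=cv2.cvtColor(p,cv2.COLOR_BGR2HSV).astype(int);H,S,V=[hsv[...,i] for i in range(3)]
near=(d>0)&(x>440)&(x<720)&(y>30)&(y<110)
br=near&(H>12)&(H<28)&(S>100)&(z>65)&(z<110);q=X[br]
ax=np.array([np.cos(yw),np.sin(yw)]);ay=np.array([np.sin(yw),-np.cos(yw)])
L=(q[:,:2]-T[:2])@np.stack([ax,ay],1)
print(s["clock"],T.round(1),s["tool_rot"].round(3),s["ft_force"].round(2),s["finger_gap"].round(1))
print("brass in tool xy: pct",np.percentile(L,[1,50,99],0).round(1).tolist(),"ztop",np.percentile(q[:,2],98).round(1))
bl=near&(H>100)&(H<125)&(S>120)&(z>101)&(z<112);q=X[bl]
if len(q)>30: print("blue",cv2.minAreaRect(q[:,:2].astype(np.float32)))
sp=near&(z>80)&(z<115)&(S<60)&(x<T[0]-15);q=X[sp];L=(q[:,:2]-T[:2])@np.stack([ax,ay],1)
for a in range(-90,-10,8):
    m=(L[:,1]>=a)&(L[:,1]<a+8)
    if m.sum()>9: print(a+4,m.sum(),"tx",np.percentile(L[m,0],[2,50,98]).round(1),"z",np.percentile(q[m,2],[50,90]).round(1))
E
python3 look.py w2
```

```text
Traceback (most recent call last):
  File "look.py", line 11, in <module>
    print(s["clock"],T.round(1),s["tool_rot"].round(3),s["ft_force"].round(2),s["finger_gap"].round(1))
                                                                              ^^^^^^^^^^^^^^^^^^^^^
AttributeError: 'float' object has no attribute 'round'
```

View pics/w2.png

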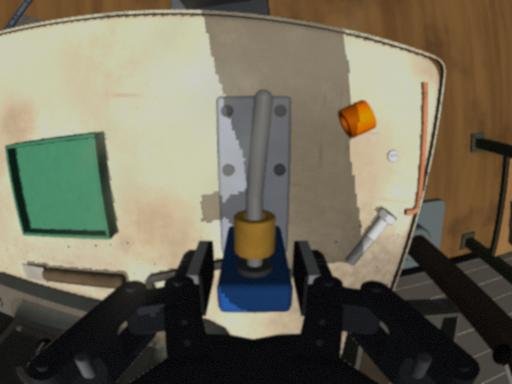

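The sleeve at (254,235) sits centred between the finger inner faces (about 212 and 296). I rerun the measurement after fixing the print.

```bash
sed -i 's/s\["finger_gap"\].round(1)/round(s["finger_gap"],1)/' look.py; python3 look.py w2
```

```text
4.975 [582.9  69.9 108.7] [ 3.139e+00 -1.000e-03  1.455e+00] [-0.11  0.37  0.26] 42.7
brass in tool xy: pct [[-12.3, -14.2], [-0.4, -4.4], [11.7, 17.8]] ztop 96.7
blue ((614.0136108398438, 65.79747009277344), (43.47137451171875, 20.211214065551758), 83.10745239257812)
-86 145 tx [-0.5  4.1  8.8] z [96.1 97.4]
-78 314 tx [-1.4  3.6  8.5] z [96.3 97.6]
-70 280 tx [-1.5  2.9  7.9] z [95.2 96.5]
-62 270 tx [-2.4  2.2  7.1] z [94.2 95.3]
-54 258 tx [-3.2  1.7  6.2] z [93.2 94.4]
-46 248 tx [-3.8  0.6  5.6] z [92.  93.2]
-38 241 tx [-5.   0.1  4.7] z [91.  92.1]
-30 220 tx [-5.4 -0.4  4.2] z [89.8 91.2]
-22 219 tx [-5.7 -1.   3.7] z [89.4 90.4]
-14 78 tx [-5.1 -1.   3.7] z [89.5 90.7]
```

>>> carry_out --moves '[{"gripper":0.5,"tx":-0.5,"ty":-2,"tz":10,"rx":0,"ry":0,"rz":0},{"gripper":0.5,"tx":0,"ty":0,"tz":13,"rx":0,"ry":0,"rz":0},{"gripper":0.5,"tx":0,"ty":0,"tz":13.5,"rx":0,"ry":0,"rz":0},{"gripper":0.65,"tx":0,"ty":0,"tz":0,"rx":0,"ry":0,"rz":0},{"gripper":0.65,"tx":0,"ty":0,"tz":0,"rx":0,"ry":0,"rz":0},{"gripper":0.65,"tx":0,"ty":0,"tz":0,"rx":0,"ry":0,"rz":0}]' --grip_force 20

```text
clock: 5.78
eef_pos: [580.3, 69.5, 71.2]
tool_rot: [3.141, -0.0, 1.455]
ft_force: [-0.2, -0.1, -0.8]
finger_gap: 29.5
```

```bash
python3 look.py w3
```

```text
5.775 [580.3  69.5  71.2] [ 3.141 -0.     1.455] [-0.22 -0.14 -0.78] 29.5
brass in tool xy: pct [[-11.8, -11.6], [0.3, -3.0], [13.9, 20.0]] ztop 96.5
blue ((589.5011596679688, 69.71910095214844), (51.0229606628418, 41.064208984375), 85.0079116821289)
-86 100 tx [1.3 4.5 8.2] z [95.4 96.7]
-78 494 tx [-0.2  4.4  9.3] z [96.4 97.6]
-70 494 tx [-1.   3.7  8.7] z [95.5 96.7]
-62 465 tx [-1.9  3.   8. ] z [94.5 95.7]
-54 435 tx [-2.3  2.2  7.1] z [93.3 94.5]
-46 399 tx [-3.2  1.5  6.3] z [92.2 93.5]
-38 377 tx [-3.7  0.7  5.7] z [91.1 92.4]
-30 340 tx [-4.7 -0.1  4.9] z [90.2 91.3]
-22 330 tx [-4.7 -0.1  4.5] z [89.5 90.6]
-14 121 tx [-27.7  -1.    4.6] z [ 89.8 113.5]
```

View pics/w3.png

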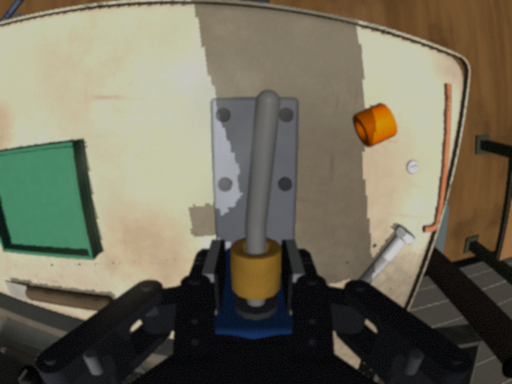

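Sleeve at (256,268) lies between the pads with an even gap. I close.

>>> carry_out --moves '[{"gripper":0.72,"tx":0,"ty":0,"tz":0,"rx":0,"ry":0,"rz":0},{"gripper":0.78,"tx":0,"ty":0,"tz":0,"rx":0,"ry":0,"rz":0},{"gripper":0.85,"tx":0,"ty":0,"tz":0,"rx":0,"ry":0,"rz":0},{"gripper":0.85,"tx":0,"ty":0,"tz":0,"rx":0,"ry":0,"rz":0}]' --grip_force 25

```text
clock: 6.32
eef_pos: [580.3, 69.8, 71.3]
tool_rot: [3.141, -0.001, 1.455]
ft_force: [0.3, 1.7, 4.0]
finger_gap: 24.2
```

```bash
python3 look.py w4 | head -2; python3 -c "
from station import arm
s=arm.get_state();print(s['ft_force'],s['ft_torque'],s['finger_gap'])"
```

```text
6.325 [580.3  69.8  71.3] [ 3.141e+00 -1.000e-03  1.455e+00] [0.31 1.71 3.96] 24.2
brass in tool xy: pct [[-13.4, -11.7], [-1.5, -3.4], [11.2, 20.0]] ztop 96.5
[0.13898899 1.85802769 3.82915961] [ 0.38972263 -0.07501376  0.04436825] 24.340542464431003
```

```bash
python3 - <<'E'
from h import *
p,d=arm.capture("scene");w=cv2.imread("pics/w4.png")
cv2.imwrite("pics/c1.png",np.hstack([cv2.resize(p[160:270,130:260],(450,381),interpolation=2),cv2.resize(w[220:340,190:320],(350,323),interpolation=2)[:323].copy() if 0 else cv2.resize(w[220:340,190:320],(350,381),interpolation=2)]))
E
```

```text
(no output)
```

View pics/c1.png

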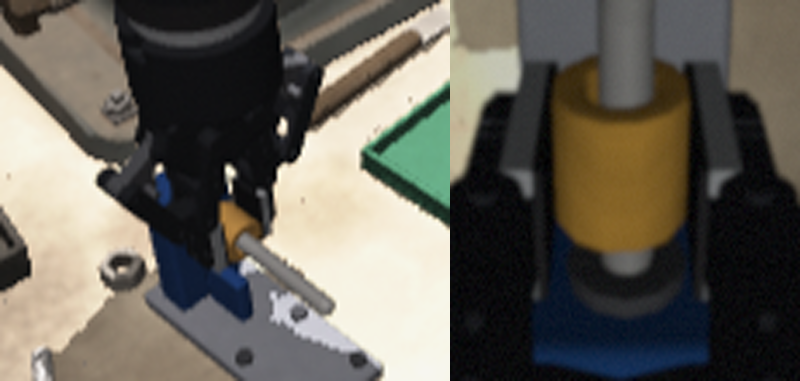

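The scene crop shows the finger tips reaching down to the sleeve's lower half with the sleeve between the pads, so the grip is sound. I lift gently to take the load off.

>>> carry_out --moves '[{"gripper":0.85,"tx":0,"ty":0,"tz":-1,"rx":0,"ry":0,"rz":0},{"gripper":0.85,"tx":0,"ty":0,"tz":0,"rx":0,"ry":0,"rz":0}]'

```text
clock: 6.68
eef_pos: [579.8, 69.5, 71.7]
tool_rot: [-3.141, 0.0, 1.455]
ft_force: [1.1, 2.0, 1.1]
finger_gap: 24.2
```

>>> carry_out --moves '[{"gripper":0.85,"tx":0,"ty":0,"tz":-1,"rx":0,"ry":0,"rz":0},{"gripper":0.85,"tx":0,"ty":0,"tz":0,"rx":0,"ry":0,"rz":0}]'

```text
clock: 6.92
eef_pos: [579.2, 69.0, 72.4]
tool_rot: [-3.14, 0.001, 1.455]
ft_force: [1.1, 0.2, -0.7]
finger_gap: 24.3
```

>>> carry_out --moves '[{"gripper":0.85,"tx":0,"ty":0,"tz":-1,"rx":0,"ry":0,"rz":0},{"gripper":0.85,"tx":0,"ty":0,"tz":0,"rx":0,"ry":0,"rz":0}]'

```text
clock: 7.18
eef_pos: [579.6, 69.2, 73.7]
tool_rot: [-3.141, 0.0, 1.455]
ft_force: [-0.2, 0.2, -0.8]
finger_gap: 23.8
```

```bash
python3 look.py w5; python3 -c "
from station import arm
s=arm.get_state();print(s['ft_force'],s['ft_torque'],s['eef_pos'])"
```

```text
7.175 [579.6  69.2  73.7] [-3.141  0.     1.455] [-0.2   0.21 -0.75] 23.8
brass in tool xy: pct [[-13.3, -11.6], [-1.5, -3.3], [11.3, 20.9]] ztop 98.9
blue ((589.4864501953125, 65.52615356445312), (44.276466369628906, 42.913124084472656), 81.87747955322266)
-86 54 tx [2.3 5.1 8. ] z [94.6 96.2]
-78 477 tx [0.2 4.9 9.6] z [96.3 97.6]
-70 465 tx [-0.6  4.2  9.2] z [95.6 96.7]
-62 446 tx [-1.4  3.5  8.3] z [94.5 95.7]
-54 418 tx [-1.8  2.8  7.6] z [93.4 94.6]
-46 388 tx [-2.7  2.   6.8] z [92.3 93.5]
-38 363 tx [-3.2  1.2  6.2] z [91.2 92.5]
-30 339 tx [-4.2  0.4  5.5] z [90.3 91.5]
-22 320 tx [-4.3  0.4  5.2] z [89.3 90.5]
-14 113 tx [-18.2  -0.    5.3] z [89.4 90.4]
[-0.22410595  0.46482237 -1.07844693] [-0.00118008  0.00249909  0.00043392] [579.62540511  69.29452061  73.68116   ]
```

Free of load now (torque near zero). Sleeve is about 1 mm off to -tx and about 0.5 mm high. I correct this while drawing along the straight part.

>>> carry_out --moves '[{"gripper":0.85,"tx":0.5,"ty":-3,"tz":0.3,"rx":0,"ry":0,"rz":0},{"gripper":0.85,"tx":0.4,"ty":-3,"tz":0,"rx":0,"ry":0,"rz":0},{"gripper":0.85,"tx":0,"ty":-3,"tz":0,"rx":0,"ry":0,"rz":0},{"gripper":0.85,"tx":0,"ty":-3,"tz":0,"rx":0,"ry":0,"rz":0},{"gripper":0.85,"tx":0,"ty":0,"tz":0,"rx":0,"ry":0,"rz":0}]'

```text
clock: 7.85
eef_pos: [567.6, 71.8, 73.5]
tool_rot: [-3.141, 0.0, 1.455]
ft_force: [-0.1, -0.3, -0.9]
finger_gap: 24.3
```

```bash
python3 look.py w6; python3 -c "
from station import arm
s=arm.get_state();print(s['ft_force'],s['ft_torque'],s['eef_pos'])"
```

```text
7.85 [567.6  71.8  73.5] [-3.141  0.     1.455] [-0.06 -0.27 -0.95] 24.3
brass in tool xy: pct [[-13.3, -11.4], [-1.0, -3.2], [11.3, 11.9]] ztop 98.8
blue ((568.8602294921875, 71.80133056640625), (47.689632415771484, 21.22281265258789), 88.69757080078125)
-70 284 tx [-0.6  3.8  8.5] z [96.1 97.7]
-62 459 tx [-1.4  3.4  8.2] z [96.2 97.4]
-54 431 tx [-1.9  2.7  7.5] z [95.  96.3]
-46 403 tx [-2.8  1.9  6.8] z [94.  95.1]
-38 369 tx [-3.2  1.1  6.1] z [92.9 94.1]
-30 344 tx [-4.2  0.3  5.4] z [91.9 92.9]
-22 314 tx [-4.8 -0.1  4.7] z [90.8 92. ]
-14 100 tx [-4.9 -1.   4.2] z [90.2 91.1]
[ 0.35885247 -0.36231    -0.49564979] [0.00792694 0.02300841 0.03707791] [567.9382537   71.77364103  73.57028959]
```

>>> carry_out --moves '[{"gripper":0.85,"tx":0.2,"ty":-2,"tz":0,"rx":0,"ry":0,"rz":0},{"gripper":0.85,"tx":0.1,"ty":-2.1,"tz":0,"rx":0.62,"ry":0,"rz":0.43},{"gripper":0.85,"tx":0,"ty":-2.1,"tz":0,"rx":0.62,"ry":0,"rz":0.43},{"gripper":0.85,"tx":0,"ty":-2.1,"tz":0,"rx":0.62,"ry":0,"rz":0.43},{"gripper":0.85,"tx":0,"ty":-2.1,"tz":0,"rx":0.62,"ry":0,"rz":0.43}]'

```text
clock: 8.52
eef_pos: [557.7, 73.4, 73.6]
tool_rot: [-3.098, 0.001, 1.425]
ft_force: [0.1, 0.0, -1.1]
finger_gap: 24.5
```

>>> carry_out --moves '[{"gripper":0.85,"tx":0,"ty":-2.1,"tz":0,"rx":0.62,"ry":0,"rz":0.43},{"gripper":0.85,"tx":0,"ty":-2.1,"tz":0,"rx":0.62,"ry":0,"rz":0.43},{"gripper":0.85,"tx":0,"ty":0,"tz":0,"rx":0,"ry":0,"rz":0}]'

```text
clock: 8.9
eef_pos: [553.6, 73.9, 73.8]
tool_rot: [-3.076, 0.002, 1.41]
ft_force: [0.3, -0.9, -0.7]
finger_gap: 24.2
```

```bash
python3 look.py w7; python3 -c "
from station import arm
s=arm.get_state();print(s['ft_force'],s['ft_torque'],s['eef_pos'])"
```

```text
8.9 [553.6  73.9  73.8] [-3.076e+00  2.000e-03  1.410e+00] [ 0.28 -0.94 -0.66] 24.2
brass in tool xy: pct [[-13.3, -10.9], [-1.0, -2.0], [11.3, 13.0]] ztop 99.2
blue ((556.4620361328125, 77.39913177490234), (35.370948791503906, 22.414400100708008), 81.37149810791016)
-54 368 tx [-3.9  0.7  5.4] z [96.1 97.4]
-46 407 tx [-4.   0.7  5.5] z [95.7 97.1]
-38 385 tx [-4.6  0.3  5.2] z [94.7 95.9]
-30 349 tx [-4.6 -0.1  4.9] z [93.7 94.9]
-22 327 tx [-5.2 -0.5  4.5] z [92.6 93.8]
-14 106 tx [-4.8 -1.2  4.2] z [91.9 92.9]
[ 0.15566933 -0.19356338 -0.20398717] [-0.01455412 -0.05679784  0.04391551] [553.63799546  73.96171977  73.79444624]
```

>>> carry_out --moves '[{"gripper":0.85,"tx":0,"ty":-2.1,"tz":0,"rx":0.62,"ry":0,"rz":0.43},{"gripper":0.85,"tx":0,"ty":-2.1,"tz":0,"rx":0.62,"ry":0,"rz":0.43},{"gripper":0.85,"tx":0,"ty":-2.1,"tz":0,"rx":0.62,"ry":0,"rz":0.43}]'

```text
clock: 9.32
eef_pos: [547.3, 75.0, 74.4]
tool_rot: [-3.044, 0.003, 1.387]
ft_force: [-0.7, 0.2, -1.1]
finger_gap: 24.5
```

>>> carry_out --moves '[{"gripper":0.85,"tx":0,"ty":-2.1,"tz":0,"rx":0.62,"ry":0,"rz":0.43},{"gripper":0.85,"tx":0,"ty":-2.1,"tz":0,"rx":0.62,"ry":0,"rz":0.43},{"gripper":0.85,"tx":0,"ty":-2.1,"tz":0,"rx":0.62,"ry":0,"rz":0.43},{"gripper":0.85,"tx":0,"ty":0,"tz":0,"rx":0,"ry":0,"rz":0}]'

```text
clock: 9.82
eef_pos: [541.3, 76.2, 74.9]
tool_rot: [-3.012, 0.006, 1.365]
ft_force: [-0.4, -1.0, -1.8]
finger_gap: 24.1
```

```bash
python3 look.py w8; python3 -c "
from station import arm
s=arm.get_state();print(s['ft_force'],s['ft_torque'],s['eef_pos'])"
```

```text
9.825 [541.3  76.2  74.9] [-3.012  0.006  1.365] [-0.45 -0.95 -1.8 ] 24.1
brass in tool xy: pct [[-13.2, -10.3], [-0.9, -0.8], [11.3, 14.4]] ztop 100.7
-46 135 tx [-5.  -0.9  2.7] z [95.5 96.6]
-38 387 tx [-5.9 -0.9  3.6] z [96.4 97.7]
-30 353 tx [-5.6 -0.9  3.7] z [95.3 96.5]
-22 337 tx [-5.6 -0.9  3.8] z [94.4 95.5]
-14 105 tx [-5.2 -1.9  3.7] z [93.7 94.7]
[ 0.20354271 -0.64981956 -0.13476384] [-0.0688258  -0.16528327  0.00269927] [541.30851562  76.20087676  74.96084184]
```

Round the bend with light forces. Lateral alignment is exact and the sleeve is about 0.4 mm low. I continue along the bent part.

>>> carry_out --moves '[{"gripper":0.85,"tx":0,"ty":-3,"tz":-0.4,"rx":0,"ry":0,"rz":0},{"gripper":0.85,"tx":0,"ty":-4,"tz":0,"rx":0,"ry":0,"rz":0},{"gripper":0.85,"tx":0,"ty":-4,"tz":0,"rx":0,"ry":0,"rz":0},{"gripper":0.85,"tx":0,"ty":-4,"tz":0,"rx":0,"ry":0,"rz":0}]'

```text
clock: 10.38
eef_pos: [526.3, 79.3, 77.5]
tool_rot: [-3.012, 0.006, 1.365]
ft_force: [-0.0, 0.0, -1.5]
finger_gap: 24.6
```

```bash
python3 look.py w9; python3 -c "
from station import arm
s=arm.get_state();print(s['ft_force'],s['ft_torque'],s['eef_pos'])"
```

```text
10.375 [526.3  79.3  77.5] [-3.012  0.006  1.365] [-0.    0.01 -1.47] 24.6
brass in tool xy: pct [[-13.3, -11.0], [-1.0, -1.4], [11.3, 13.6]] ztop 103.2
-30 200 tx [-5.2 -1.2  3.2] z [95.7 97.3]
-22 332 tx [-5.7 -1.   3.7] z [96.3 97.4]
-14 115 tx [-5.3 -1.5  3.8] z [95.5 96.5]
[-1.64813102 -0.39663571 -0.9402913 ] [-0.11238515 -0.0877118  -0.02232959] [525.72125641  79.38680492  77.48342599]
```

>>> carry_out --moves '[{"gripper":0.85,"tx":0,"ty":-5,"tz":0,"rx":0,"ry":0,"rz":0},{"gripper":0.85,"tx":0,"ty":-5,"tz":0,"rx":0,"ry":0,"rz":0},{"gripper":0.85,"tx":0,"ty":-5,"tz":0,"rx":0,"ry":0,"rz":0},{"gripper":0.85,"tx":0,"ty":-5,"tz":0,"rx":0,"ry":0,"rz":0}]'

```text
clock: 10.92
eef_pos: [507.0, 83.4, 80.0]
tool_rot: [-3.012, 0.006, 1.365]
ft_force: [0.3, 0.8, -0.5]
finger_gap: 24.6
```

>>> carry_out --moves '[{"gripper":0.85,"tx":0,"ty":-5,"tz":0,"rx":0,"ry":0,"rz":0},{"gripper":0.85,"tx":0,"ty":-5,"tz":0,"rx":0,"ry":0,"rz":0},{"gripper":0.85,"tx":0,"ty":-5,"tz":0,"rx":0,"ry":0,"rz":0},{"gripper":0.85,"tx":0,"ty":-5,"tz":0,"rx":0,"ry":0,"rz":0},{"gripper":0.85,"tx":0,"ty":-7,"tz":0,"rx":0,"ry":0,"rz":0},{"gripper":0.85,"tx":0,"ty":-7,"tz":0,"rx":0,"ry":0,"rz":0},{"gripper":0.85,"tx":0,"ty":-7,"tz":0,"rx":0,"ry":0,"rz":0},{"gripper":0.85,"tx":0,"ty":0,"tz":0,"rx":0,"ry":0,"rz":0}]'

```text
clock: 11.92
eef_pos: [466.8, 91.7, 85.3]
tool_rot: [-3.012, 0.006, 1.366]
ft_force: [-1.5, -0.1, -0.8]
finger_gap: 24.4
```

```bash
python3 look.py w10; python3 - <<'E'
from h import *
s=arm.get_state();print(s['qpos'].round(3),s['ft_force'],s['ft_torque'])
p,d=arm.capture("scene");X=cloud("scene",p,d);x,y,z=X[...,0],X[...,1],X[...,2]
w=cv2.imread("pics/w10.png")
cv2.imwrite("pics/c2.png",np.hstack([cv2.resize(p[160:290,120:270],(400,347),interpolation=2),cv2.resize(w,(400,347),interpolation=2)]))
E
```

```text
11.925 [466.8  91.7  85.3] [-3.012  0.006  1.366] [-1.47 -0.13 -0.77] 24.4
brass in tool xy: pct [[-13.1, -10.2], [-0.8, -1.3], [11.5, 14.7]] ztop 109.8
[ 0.166  0.378 -0.384  0.932  0.041  0.369] [-0.07223503  0.48860821 -0.2236587 ] [-0.0236767  -0.13724206  0.0065076 ]
```

View pics/c2.png

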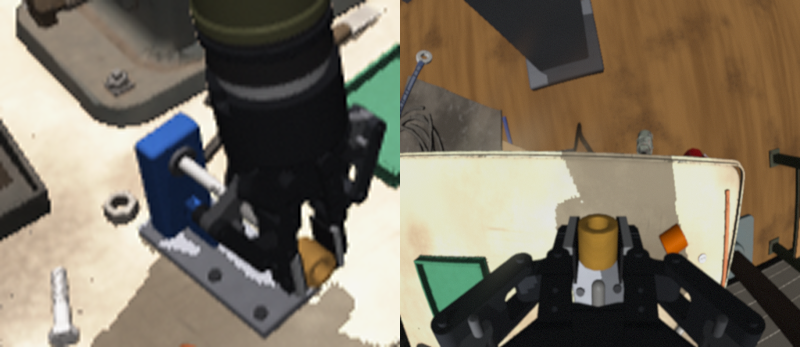

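Sleeve is held clear of the spindle; the spindle tip shows behind it with a gap, about 88 mm from the origin. I level, lift and go over the tray.

>>> carry_out --moves '[{"gripper":0.85,"tx":0,"ty":-5,"tz":0,"rx":-3.7,"ry":0,"rz":-2.6},{"gripper":0.85,"tx":0,"ty":0,"tz":-10,"rx":-3.7,"ry":0,"rz":-2.6},{"gripper":0.85,"tx":0,"ty":0,"tz":-25,"rx":0,"ry":0,"rz":0},{"gripper":0.85,"tx":-20,"ty":10,"tz":-25,"rx":0,"ry":0,"rz":0},{"gripper":0.85,"tx":-37,"ty":20,"tz":0,"rx":0,"ry":0,"rz":0},{"gripper":0.85,"tx":-37,"ty":20,"tz":0,"rx":0,"ry":0,"rz":0},{"gripper":0.85,"tx":-37,"ty":20,"tz":0,"rx":0,"ry":0,"rz":0},{"gripper":0.85,"tx":-37,"ty":20,"tz":0,"rx":0,"ry":0,"rz":0},{"gripper":0.85,"tx":-35,"ty":20,"tz":0,"rx":0,"ry":0,"rz":0},{"gripper":0.85,"tx":0,"ty":0,"tz":0,"rx":0,"ry":0,"rz":0}]'

```text
clock: 13.28
eef_pos: [550.9, -124.4, 145.6]
tool_rot: [3.141, 0.001, 1.452]
ft_force: [-1.0, 0.5, -0.7]
finger_gap: 24.5
```

```bash
python3 - <<'E'
from h import *
s=arm.get_state();print(s["clock"],s["qpos"].round(3),s["eef_pos"].round(1),s["tool_rot"].round(3),s["ft_force"].round(2),s["finger_gap"])
p,d=arm.capture("wrist");cv2.imwrite("pics/w11.png",p);X=wcloud(d);x,y,z=X[...,0],X[...,1],X[...,2]
hsv=cv2.cvtColor(p,cv2.COLOR_BGR2HSV).astype(int);H,S,V=[hsv[...,i] for i in range(3)]
g=(d>0)&(H>65)&(H<85)&(S>90)&(z>-5)&(z<30)&(y<0)&(y>-250);q=X[g];print("tray",len(q),cv2.minAreaRect(q[:,:2].astype(np.float32)),np.percentile(q[:,2],[5,50,98]),mm(q))
br=(d>0)&(H>12)&(H<28)&(S>100)&(z>100)&(np.abs(y+122)<60);q=X[br]-s["eef_pos"];print("brass rel",np.percentile(q,[2,98],0).round(1))
E
```

```text
13.275 [-0.222  0.375 -0.201  0.995 -0.    -0.103] [ 550.9 -124.4  145.6] [3.141e+00 1.000e-03 1.452e+00] [-1.04  0.51 -0.73] 24.512548450131284
tray 11090 ((546.6558837890625, -122.21734619140625), (117.25837707519531, 98.62844848632812), 84.43017578125) [ 2.87414914  4.10702584 18.32678234] ([494.0, -184.0, 1.0], [600.0, -60.0, 20.0])
brass rel [[-13.6 -11.3   3.9]
 [  9.6  13.2  25.1]]
```

View pics/w11.png

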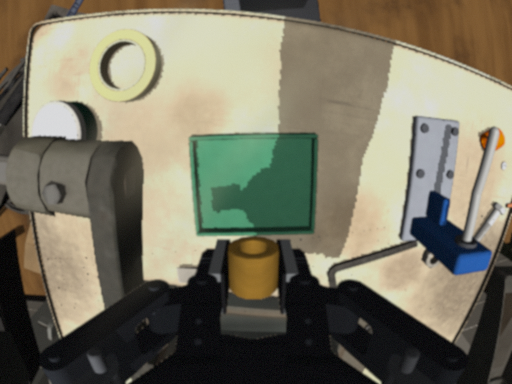

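Tray at (254,183) is measured at centre (547,-122), floor z 4; the arm is over it with the sleeve (254,267) held level. The sleeve's bottom is about 1 mm below the TCP. I lower.

>>> carry_out --moves '[{"gripper":0.85,"tx":2,"ty":-4,"tz":20,"rx":0,"ry":0,"rz":0},{"gripper":0.85,"tx":0,"ty":0,"tz":30,"rx":0,"ry":0,"rz":0},{"gripper":0.85,"tx":0,"ty":0,"tz":30,"rx":0,"ry":0,"rz":0},{"gripper":0.85,"tx":0,"ty":0,"tz":30,"rx":0,"ry":0,"rz":0},{"gripper":0.85,"tx":0,"ty":0,"tz":18,"rx":0,"ry":0,"rz":0},{"gripper":0.85,"tx":0,"ty":0,"tz":5,"rx":0,"ry":0,"rz":0},{"gripper":0.85,"tx":0,"ty":0,"tz":0,"rx":0,"ry":0,"rz":0}]'

```text
clock: 14.2
eef_pos: [545.4, -118.6, 13.0]
tool_rot: [-3.141, -0.0, 1.457]
ft_force: [0.4, -0.4, -0.4]
finger_gap: 24.0
```

```bash
python3 -c "
from station import arm
s=arm.get_state();print(s['ft_force'],s['ft_torque'],s['eef_pos'])"
```

```text
[ 0.35794972 -0.39756073 -0.44202296] [-0.01848345  0.0029306  -0.01002838] [ 545.37065223 -118.60905037   12.95038463]
```

>>> carry_out --moves '[{"gripper":0.85,"tx":0,"ty":0,"tz":3,"rx":0,"ry":0,"rz":0},{"gripper":0.85,"tx":0,"ty":0,"tz":2,"rx":0,"ry":0,"rz":0},{"gripper":0.85,"tx":0,"ty":0,"tz":0,"rx":0,"ry":0,"rz":0}]'

```text
clock: 14.58
eef_pos: [545.6, -119.3, 8.0]
tool_rot: [-3.141, -0.0, 1.456]
ft_force: [-0.5, -0.7, -1.3]
finger_gap: 24.6
```

>>> carry_out --moves '[{"gripper":0.85,"tx":0,"ty":0,"tz":1,"rx":0,"ry":0,"rz":0},{"gripper":0.85,"tx":0,"ty":0,"tz":1,"rx":0,"ry":0,"rz":0},{"gripper":0.85,"tx":0,"ty":0,"tz":0,"rx":0,"ry":0,"rz":0}]'

```text
clock: 14.95
eef_pos: [545.4, -119.3, 5.7]
tool_rot: [-3.141, -0.0, 1.456]
ft_force: [0.7, -0.5, -1.1]
finger_gap: 24.7
```

>>> carry_out --moves '[{"gripper":0.85,"tx":0,"ty":0,"tz":0.5,"rx":0,"ry":0,"rz":0},{"gripper":0.85,"tx":0,"ty":0,"tz":0,"rx":0,"ry":0,"rz":0}]'

```text
clock: 15.2
eef_pos: [545.5, -119.3, 5.2]
tool_rot: [-3.141, -0.0, 1.456]
ft_force: [-0.6, 0.2, -0.9]
finger_gap: 24.2
```

>>> carry_out --moves '[{"gripper":0.85,"tx":0,"ty":0,"tz":0.5,"rx":0,"ry":0,"rz":0},{"gripper":0.85,"tx":0,"ty":0,"tz":0,"rx":0,"ry":0,"rz":0}]'

```text
clock: 15.45
eef_pos: [545.6, -119.3, 4.9]
tool_rot: [-3.141, -0.0, 1.456]
ft_force: [-0.0, -0.3, 0.7]
finger_gap: 24.3
```

>>> carry_out --moves '[{"gripper":0.85,"tx":0,"ty":0,"tz":0.5,"rx":0,"ry":0,"rz":0},{"gripper":0.85,"tx":0,"ty":0,"tz":0,"rx":0,"ry":0,"rz":0}]'

```text
clock: 15.7
eef_pos: [545.6, -119.3, 4.8]
tool_rot: [-3.141, -0.0, 1.456]
ft_force: [-1.7, 0.0, 5.6]
finger_gap: 24.7
```

>>> carry_out --moves '[{"gripper":0.85,"tx":0,"ty":0,"tz":0.5,"rx":0,"ry":0,"rz":0},{"gripper":0.85,"tx":0,"ty":0,"tz":0,"rx":0,"ry":0,"rz":0}]'

```text
clock: 15.95
eef_pos: [545.6, -119.3, 4.8]
tool_rot: [-3.142, -0.0, 1.456]
ft_force: [-2.3, 0.6, 8.6]
finger_gap: 24.3
```

Contact with the floor is at the predicted height (4.8). I ease off and open slowly.

>>> carry_out --moves '[{"gripper":0.85,"tx":0,"ty":0,"tz":-0.6,"rx":0,"ry":0,"rz":0},{"gripper":0.68,"tx":0,"ty":0,"tz":0,"rx":0,"ry":0,"rz":0},{"gripper":0.65,"tx":0,"ty":0,"tz":0,"rx":0,"ry":0,"rz":0},{"gripper":0.6,"tx":0,"ty":0,"tz":0,"rx":0,"ry":0,"rz":0},{"gripper":0.5,"tx":0,"ty":0,"tz":0,"rx":0,"ry":0,"rz":0},{"gripper":0.5,"tx":0,"ty":0,"tz":0,"rx":0,"ry":0,"rz":0},{"gripper":0.5,"tx":0,"ty":0,"tz":0,"rx":0,"ry":0,"rz":0}]'

```text
clock: 16.82
eef_pos: [545.5, -119.3, 4.3]
tool_rot: [-3.141, -0.0, 1.456]
ft_force: [0.6, 0.6, -0.5]
finger_gap: 42.7
```

>>> carry_out --moves '[{"gripper":0.5,"tx":0,"ty":0,"tz":-5,"rx":0,"ry":0,"rz":0},{"gripper":0.5,"tx":0,"ty":0,"tz":-15,"rx":0,"ry":0,"rz":0},{"gripper":0.5,"tx":0,"ty":0,"tz":-30,"rx":0,"ry":0,"rz":0},{"gripper":0.5,"tx":0,"ty":0,"tz":-40,"rx":0,"ry":0,"rz":0},{"gripper":0.5,"tx":0,"ty":0,"tz":-40,"rx":0,"ry":0,"rz":0},{"gripper":0.5,"tx":0,"ty":-30,"tz":-20,"rx":0,"ry":0,"rz":0},{"gripper":0.5,"tx":0,"ty":0,"tz":0,"rx":0,"ry":0,"rz":0}]'

```text
clock: 17.7
eef_pos: [515.5, -115.9, 157.4]
tool_rot: [3.139, 0.0, 1.456]
ft_force: [0.6, -0.1, 0.5]
finger_gap: 43.0
```

```bash
python3 - <<'E'
from h import *
s=arm.get_state();print(s["clock"],s["eef_pos"].round(1),s["ft_force"].round(2),s["dq"].round(3))
for k in range(2):
    p,d=arm.capture("wrist");X=wcloud(d);x,y,z=X[...,0],X[...,1],X[...,2]
    hsv=cv2.cvtColor(p,cv2.COLOR_BGR2HSV).astype(int);H,S,V=[hsv[...,i] for i in range(3)]
    br=(d>0)&(H>12)&(H<28)&(S>100)&(z>3)&(z<45)&(np.abs(y+122)<50)&(np.abs(x-547)<45);q=X[br];print("brass",len(q),np.percentile(q,[2,98],0).round(1))
cv2.imwrite("pics/w12.png",p)
E
```

```text
17.7 [ 515.5 -115.9  157.4] [ 0.59 -0.05  0.52] [ 0.001  0.047 -0.003 -0.05   0.004  0.001]
brass 649 [[ 533.6 -132.2    7.8]
 [ 556.9 -109.    28.9]]
brass 652 [[ 533.1 -132.1    7.8]
 [ 556.9 -108.7   29.3]]
```

View pics/w12.png

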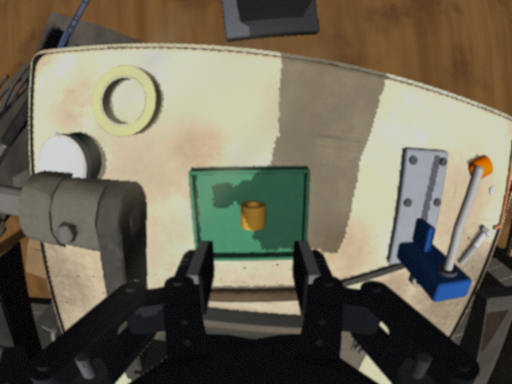

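The sleeve lies still at (253,215) inside the tray, and the gripper is clear of everything. The paste tin, tape roll and hex key look undisturbed. I hand in.

```bash
python3 -c "
from station import arm
print(arm.sign_off())"
```

```text
the job is handed in; nothing more can be done
None
```

I drew the brass sleeve off the bent spindle and set it down inside the green tray, then let go, backed the arm away and handed the job in. It took about 18 s of the 58 s allowed. Sign-off gives no verdict, so I only have my own checks to report.

- **Bend:** It goes up and towards +y, about 0.16 rad in all by the camera measurements, which matches the size you gave.
- **Force on the spindle:** The force readings never passed about 4.5 N, and that was while the gripper closed. They stayed around 2 N or less along the spindle. I read the force only between short moves, so a brief peak in between could have been missed.
- **Placing:** I lowered the sleeve in small steps until it touched the tray floor at the expected height. The reading reached about 9 N there before I eased off and opened the gripper slowly.
- **Last look:** Two pictures in a row show the sleeve at rest near (545, -120), well inside the walls, with its top at about z = 29–30 mm, as it should be lying on the floor. The arm was about 150 mm above it, touching nothing.
- **Bystanders:** The paste tin, tape roll and hex key look undisturbed. I judged this by eye and did not measure their positions.
- **Disagreements:** The gripper read about 24.4 mm on the 26 mm sleeve, which I did not explain, but the grip held. The cameras differed by 3–4 mm sideways, so I relied on the close-up wrist view.

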